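# Carry the wobbly column to the light plate

### The job

Take the column carrier by its blue handle, lift it a few centimetres, gently bring the top-heavy column off its stop and steady it upright right there, above where it stood. Then carry it, without letting the column fall back on a stop, until the column is centred over the green ring of the light plate, and keep it there upright, clear of the plate, for 6 seconds of viewing. Never touch the column, leave the bottles and the dish alone, and finish holding the carrier there, nearly level, with the column balanced so that it stays up for one second more with the arm still.

Things in the scene. Friction and masses are not known exactly. Their poses are not given: they have to be found in the camera images.
- carrier: Loose white carrier, 0.45 kg without column: foot plate 110 x 8 mm, x axis along its length from x = -255 to +60 mm, z up; origin at its underside, straight below the pivot. Two yoke cheeks (x = +-40 mm, 126 mm tall) hold the pivot. Blue handle at x = -130 mm, grey ballast box 60 x 90 x 48 mm tall at x = -220 mm. Centre of mass with column at about x = -100 mm. Starts standing on the bench.
- handle (a point): Grip point in the carrier's blue handle, an upright block 36 mm along carrier x, 28 mm across (carrier y, the way to grip it), reaching 130 mm above the underside; this point is on its centre line, 100 mm above the underside, 130 mm (-x) from the pivot.
- pivot (a point): Hinge of the column, 115 mm above the carrier's underside. Axis = carrier x; hard stops at +-0.30 rad from square to the carrier. A spring, 0.047 N m/rad, pulls the column square to the carrier; damping 0.002 N m s/rad, no dry friction. Gravity (0.062 N m/rad) beats the spring: upright is unstable, time constant about 0.52 s. Tilting the carrier about its x moves the column through the spring.
- column: Glass column with heavy orange head; origin on the pivot, z axis up along it, x axis = hinge axis. At the start it leans on the + stop (head towards carrier -y). Counterweight 48 mm wide below the pivot, tube 34 mm, head 54 mm wide 185 to 235 mm above the pivot. Nominal mass 0.25 kg (hidden +-10 %, inertia alike), centre of mass 25.2 mm above the pivot, inertia about the pivot 0.00400 kg m2.
- column_top (a point): Tip of the small white cap on the orange head, on the column's axis, 253 mm above the pivot.
- light_plate: Fixed black-framed white light plate, 180 x 180 mm, 20 mm tall; origin under its centre.
- plate_mark (a point): Centre of the green ring (60 mm diameter) on top of the light plate, 20 mm above the bench.
- bottle_orange: Loose clear media bottle, 72 mm across, 150 mm tall, with an orange cap; origin under its centre. Leave it alone.
- bottle_blue: Loose clear media bottle, 72 mm across, 150 mm tall, with a blue cap; origin under its centre. Leave it alone.
- bottle_white: Loose clear media bottle, 72 mm across, 140 mm tall, with a white cap; origin under its centre. Leave it alone.
- petri: Loose open clear dish, 90 mm across, 16 mm tall; origin under its centre. Leave it alone.

How it is judged:
By the outcome, as a careful person would: the job done as asked, in the order asked, and still so for the second after the job is handed in, while the arm keeps its last pose, push and grip.
It also fails if it takes over 64 s, if anything falls off the work surface, if the arm or the gripper's body presses on something with over 40 N, if the wrist force passes 120 N, or if a joint passes its speed limit or range.

### The arm

A 6-joint arm with a two-finger parallel gripper is mounted at the origin on the work surface. World frame = base frame: x ahead of the robot, y to its left, z up, the work surface at z = 0. Lengths are in m, angles in degrees, forces in N, time in s.
With the tool pointing down it reaches from about 0.325 to 0.775 m from the base axis. Payload 5.5 kg.
Tool frame: the origin (TCP) lies at the centre of the arm's flange, where the gripper is bolted on; the fingertips stand 182 mm ahead of it and the grasp point (between the pads) lies 163 mm ahead of it; z points along the fingers, y is the line along which they close (so a half turn about z gives the same grasp; the last joint's range is limited). The gripper opens to 88 mm and grips with 3 to 60 N. Pads are 20 mm wide; open, the fingers measure 115 mm over their backs; the gripper's body (75 mm by 178 mm) begins 61 mm behind the grasp point.
Start: joints at [-75.327, 5.22, 70.514, -0, 104.267, -3.249], TCP at [0.185, -0.571, 0.405] pointing down, gripper open.
Joint ranges: [-164.24, 164.24], [-49.07, 125.15], [9.68, 141.18], [-86.29, 266.29], [3.28, 154.24], [-151.56, 151.56]. Speed limits (degrees/s): [147.25, 147.25, 172.46, 180, 180, 180].

### API

Orientations are given as [roll, pitch, yaw] about the fixed x, y, z axes, in that order (R = Rz(yaw) Ry(pitch) Rx(roll)).
In Python, from station import r gives the robot as it stands. The module is installed in compiled form; this text tells all that it offers. Calls block until the motion is done:
- r.reach(position, orientation): joint-space move of the TCP to a pose.
- r.servo_line(position, rotation=None, speed=0.15): straight line of the TCP; rotation=None keeps the orientation; speed is the mean speed in m/s.
- r.move_joints(angles): joint-space move.
- r.let_go() and r.grab(squeeze=None): open the fingers fully, or close them until they stop; squeeze is the grip in N (None keeps the last).
- r.wait(seconds).
- r.inverse_kinematics(position, orientation): joint angles nearest the present ones, or None.
- r.sense(): the state.
- r.snapshot(name): name is "scene" or "top" or "wrist"; returns a dict with "frame" (480x640x3 uint8, red, green, blue), "fx", "fy", "cx", "cy" (pixels), "dist_coeffs" ([k1, k2, p1, p2, k3] as OpenCV has them; the pictures are not rectified), "R" (3x3) and "t" (3): a world point X has camera coordinates R X + t. Camera axes: x right, y down, z forward; pixel columns grow to the right and rows downward; lengths in m; the calibration is good to about 2 mm. A picture is of the moment at which its call begins. There is no depth.
A pose or a line that the arm cannot do raises r.IKError and nothing moves.
- r.hand_in(): hands the job in; it is judged then, once.
The state is a dict: "clock": time; "joints": joint angles; "joint_vel": joint speeds; "joint_torque": joint torques, N m; "tcp_pos": TCP position; "orientation": TCP orientation; "contact_force": force on the tool from outside, world axes, zero at the start; "torque": the same for the moment, N m; "opening": finger opening in m; "gripper_force": force on a finger pad.
Only numpy, scipy, OpenCV 4.12 (cv2) and the standard library are available. Lean on these libraries where they do the work, as an engineer would, in place of code of your own. Each camera call takes 0.05 s, during which the arm holds its last target. There are 200 camera calls.

## Working session

There is one attempt and no reset: what is moved stays moved. The work goes in short steps, each a Python script; the robot and the scene stay as the last script left them, time stands still between calls to the robot, and variables do not carry over. Pictures are saved under pics/ and viewed, at most 10 in all, crops included, and the job is handed in when it is done.

```bash
mkdir -p pics; ls; python3 - <<'E'
from station import r
import cv2,numpy as np,pickle
d={n:r.snapshot(n) for n in("scene","top")}
pickle.dump(d,open('d0.pkl','wb'))
for n in d:
    cv2.imwrite(f'pics/{n}0.png',d[n]["frame"][:,:,::-1]); print(n,d[n]["fx"],d[n]["dist_coeffs"],d[n]["R"],d[n]["t"])
print(r.sense())
E
```

```text
pics
scene 509.96013733487956 [-0.01846347  0.          0.          0.          0.        ] [[ 7.12571028e-01  7.01599936e-01  2.43528542e-04]
 [ 5.35202762e-01 -5.43347358e-01 -6.46785631e-01]
 [-4.53652437e-01  4.61011039e-01 -7.62671809e-01]] [-0.42032493 -0.19915102  1.87636025]
top 522.0990388654981 [0.00870749 0.         0.         0.         0.        ] [[ 0.02569555 -0.99964496  0.00704999]
 [-0.99683066 -0.02615307 -0.07513092]
 [ 0.07528863 -0.00509711 -0.99714876]] [-0.05834263  0.66196596  1.54576035]
{'clock': 0.1, 'joints': array([-7.53268801e+01,  5.25852191e+00,  7.05734449e+01, -5.27153532e-04,
        1.04266975e+02, -3.24736715e+00]), 'joint_vel': array([-0.01661831, -0.03761177, -0.14883608,  0.00561149, -0.00527677,
       -0.0198583 ]), 'joint_torque': array([ 3.35909790e-03, -4.47856522e+01, -4.07569993e+01,  7.01065734e-02,
        2.83660647e-02, -1.13226367e-04]), 'tcp_pos': array([ 0.18464146, -0.57093892,  0.40363766]), 'orientation': array([-1.79901188e+02, -5.09444569e-03,  1.79203532e+01]), 'contact_force': array([ 0.35899135, -0.44173354, -0.32281158]), 'torque': array([0.00721343, 0.02677743, 0.03289132]), 'gripper_force': 0.0, 'opening': 0.0877938056329573}
```

View pics/scene0.png

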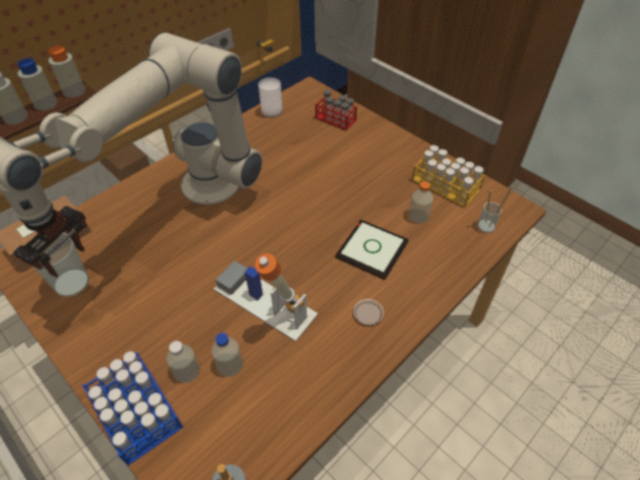

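View pics/top0.png

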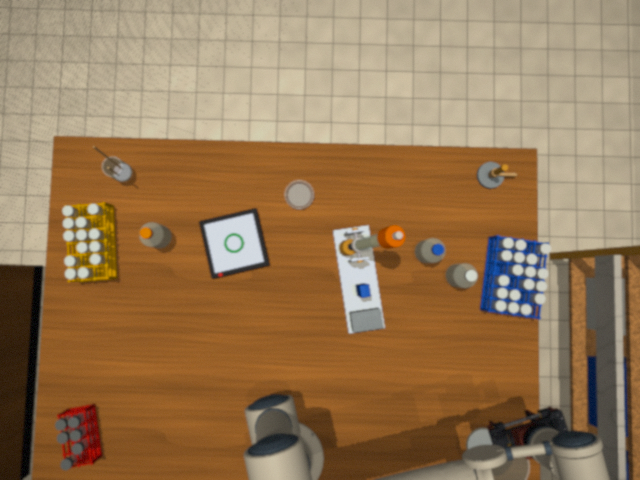

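Both views show the carrier pointing away from the robot. In the top view its plate spans roughly (333,229) to (385,328), with the blue handle at (363,290), the orange head leaning right at (392,237), and the ring at (234,243). The scene view has the head at (267,266), the handle at (254,283) and the ring at (373,246).

```bash
cat > h.py <<'E'
import numpy as np,cv2
def K(s): return np.array([[s["fx"],0,s["cx"]],[0,s["fy"],s["cy"]],[0,0,1.]])
def ray(s,uv):
    p=cv2.undistortPoints(np.array([[uv]],float),K(s),np.array(s["dist_coeffs"],float)).ravel()
    R=np.array(s["R"]);t=np.array(s["t"])
    return -R.T@t, R.T@np.array([p[0],p[1],1.])
def onz(s,uv,z):
    c,d=ray(s,uv); return c+d*(z-c[2])/d[2]
def tri(s1,u1,s2,u2):
    c1,d1=ray(s1,u1);c2,d2=ray(s2,u2)
    k=np.linalg.lstsq(np.c_[d1,-d2],c2-c1,rcond=None)[0]
    a=c1+k[0]*d1;b=c2+k[1]*d2
    return (a+b)/2,np.linalg.norm(a-b)
def proj(s,X):
    return cv2.projectPoints(np.atleast_2d(X).astype(float),cv2.Rodrigues(np.array(s["R"]))[0],np.array(s["t"],float),K(s),np.array(s["dist_coeffs"],float))[0].reshape(-1,2)
HSV={"orange":((4,170,120),(14,255,255)),"blue":((108,120,40),(125,255,255)),"green":((50,80,60),(85,255,220))}
def blobs(s,col,amin=15):
    m=cv2.inRange(cv2.cvtColor(s["frame"],cv2.COLOR_RGB2HSV),*HSV[col])
    n,l,st,c=cv2.connectedComponentsWithStats(m)
    return [(c[i],st[i]) for i in range(1,n) if st[i][4]>=amin]
E
python3 - <<'E'
import pickle;from h import *
d=pickle.load(open('d0.pkl','rb'))
for n in d:
    s=d[n];print(n,"cam",ray(s,(320,240))[0].round(3))
    for c in HSV: print(c,[(b[0].round(1).tolist(),b[1].tolist()) for b in blobs(s,c)])
T=d['top'];g=cv2.cvtColor(T['frame'],cv2.COLOR_RGB2HSV)
m=((g[...,1]<75)&(g[...,2]>60)).astype('uint8'); m[:215]=0;m[345:]=0;m[:,:325]=0;m[:,392:]=0
k,l,st,c=cv2.connectedComponentsWithStats(m);i=1+st[1:,4].argmax();print(st[i])
for row in range(250,334,8):
    x=np.where(l[row]==i)[0]; print(row,(x.min(),x.max()) if len(x) else None,end=' ')
big=cv2.resize(T['frame'][210:350,320:410],None,fx=4.2,fy=4.2,interpolation=cv2.INTER_CUBIC)
S=d['scene']['frame'][240:350,200:330];b2=cv2.resize(S,None,fx=3,fy=3,interpolation=cv2.INTER_CUBIC)
o=np.zeros((600,800,3),'uint8');o[:big.shape[0],:big.shape[1]]=big;o[:b2.shape[0],400:400+b2.shape[1]]=b2[:,:400]
cv2.imwrite('pics/crop.png',o[:,:,::-1])
E
```

```text
scene cam [ 1.257 -0.678  1.302]
orange [([56.7, 50.2], [50, 46, 15, 9, 100]), ([318.9, 103.8], [315, 98, 8, 14, 39]), ([351.7, 123.7], [348, 120, 8, 8, 15]), ([424.3, 185.0], [419, 181, 11, 9, 73]), ([267.5, 264.2], [254, 253, 27, 22, 322])]
blue [([311.0, 39.2], [301, 0, 35, 78, 630]), ([27.1, 65.8], [19, 59, 17, 15, 192]), ([293.4, 63.8], [288, 60, 10, 7, 25]), ([305.3, 65.1], [299, 61, 14, 8, 38]), ([335.7, 69.7], [330, 67, 13, 8, 23]), ([343.8, 72.1], [341, 69, 5, 8, 17]), ([251.4, 272.8], [246, 268, 12, 11, 87]), ([221.6, 339.1], [216, 334, 12, 11, 100]), ([141.5, 425.3], [100, 364, 81, 100, 1716]), ([131.1, 406.7], [129, 403, 5, 8, 15]), ([151.7, 409.9], [150, 407, 5, 8, 20])]
green []
top cam [ 0.545 -0.033  1.591]
orange [([190.6, 145.8], [188, 143, 7, 8, 20]), ([159.2, 166.7], [152, 163, 13, 9, 24]), ([135.3, 166.7], [132, 164, 8, 7, 19]), ([315.2, 170.1], [312, 166, 6, 9, 19]), ([277.9, 174.8], [274, 170, 9, 10, 26]), ([171.6, 178.4], [162, 175, 21, 9, 57]), ([458.3, 177.0], [453, 175, 11, 6, 20]), ([323.3, 181.9], [320, 180, 9, 4, 15]), ([100.2, 186.6], [96, 184, 10, 6, 1
[... 2928 characters left out ...]
, 278.9], [531, 278, 8, 3, 15]), ([363.2, 290.3], [357, 284, 13, 13, 131]), ([506.7, 299.8], [503, 299, 8, 3, 18]), ([517.6, 314.1], [512, 313, 11, 3, 20]), ([592.1, 391.6], [589, 357, 8, 69, 428]), ([625.4, 397.8], [625, 364, 2, 68, 77])]
green [([233.4, 243.0], [225, 234, 18, 18, 73])]
[ 333  225   52  109 3617]
250 (np.int64(336), np.int64(372)) 258 (np.int64(337), np.int64(373)) 266 (np.int64(338), np.int64(375)) 274 (np.int64(339), np.int64(376)) 282 (np.int64(340), np.int64(377)) 290 (np.int64(342), np.int64(379)) 298 (np.int64(343), np.int64(380)) 306 (np.int64(344), np.int64(381)) 314 (np.int64(345), np.int64(382)) 322 (np.int64(347), np.int64(384)) 330 (np.int64(348), np.int64(369))
```

View pics/crop.png

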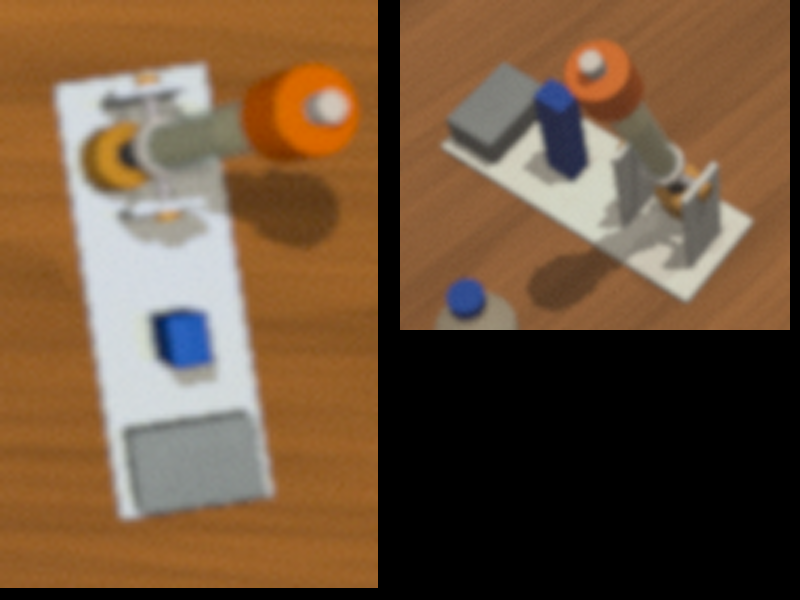

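The crop shows the plate's four corners, the handle's bright top face (top view about (364.5,289.3), scene about (252.5,272)) and the white cap on the head (top about (398.3,235.4), scene about (263.5,261.3)).

```bash
sed -i 's/"orange":((4,170,120)/"orange":((4,215,150)/; s/"green":((50,80,60)/"green":((50,45,40)/' h.py; python3 - <<'E'
import pickle;from h import *
d=pickle.load(open('d0.pkl','rb'));T,S=d['top'],d['scene']
c=[onz(T,p,.008) for p in[(332.9,230),(369.3,225.2),(385.2,328.3),(348.6,333.8)]]
f=(c[0]+c[1])/2;b=(c[2]+c[3])/2;ax=(f-b)/np.linalg.norm(f-b)
print("len",np.linalg.norm(f-b),"w",np.linalg.norm(c[0]-c[1]),"yaw",np.degrees(np.arctan2(ax[1],ax[0])),np.degrees(np.arctan2(*((c[0]+c[1]*0-c[3])[[1,0]]))))
mid=(f+b)/2;piv=mid+ax*.0975;print("piv",piv,"handle",piv-ax*.13)
print("handle tri",tri(T,(364.5,289.3),S,(252.5,272)),onz(T,(364.5,289.3),.13))
print("cap tri",tri(T,(398.3,235.4),S,(263.5,261.3)))
for s in(S,T): print([(b[0].round(1),b[1][:4]) for b in blobs(s,'green') ],[(b[0].round(1),b[1][4]) for b in blobs(s,'orange') ])
print("ring",tri(T,(233.4,243.0),S,(373,246)),onz(T,(233.4,243.0),.02))
for n,p,z in(("petri",(299,194),.016),("bo",(148,234),.15),("bb",(437.5,249.1),.15),("bw",(470,275),.14)):print(n,onz(T,p,z))
E
```

```text
len 0.3148201297413526 w 0.11199378570403618 yaw 9.759816209989063 9.828201575317328
piv [ 0.62721632 -0.18774407  0.008     ] handle [ 0.4990978  -0.20978146  0.008     ]
handle tri (array([ 0.50332746, -0.20757698,  0.13109348]), np.float64(0.001618145674428462)) [ 0.50381817 -0.20708228  0.13      ]
cap tri (array([ 0.63989172, -0.25881312,  0.35263431]), np.float64(0.00020795380059964645))
[(array([372.5, 246. ]), array([364, 239,  18,  14], dtype=int32))] []
[(array([233.4, 242.6]), array([224, 233,  20,  20], dtype=int32))] [(array([390.5, 236.9]), np.int32(209))]
ring (array([0.62993421, 0.17767176, 0.02137523]), np.float64(0.0019576891374050824)) [0.62932003 0.17714739 0.02      ]
petri [ 0.78397918 -0.0162642   0.016     ]
bo [0.64108301 0.39597278 0.15      ]
bb [ 0.62018859 -0.40474813  0.15      ]
bw [ 0.551144   -0.49800746  0.14      ]
```

```bash
cat >> h.py <<'E'
from scipy.spatial.transform import Rotation as Rot
YAW=np.radians(9.8); CX=np.array([np.cos(YAW),np.sin(YAW),0]); CY=np.array([-np.sin(YAW),np.cos(YAW),0]); EZ=np.array([0,0,1.])
PIV0=np.array([.6290,-.1870,0]); RING=np.array([.6296,.1774,.02])
E
python3 - <<'E'
from station import r
from h import *
w=r.snapshot("wrist");s=r.sense()
Rt=Rot.from_euler('xyz',s['orientation'],degrees=True).as_matrix()
print("cam in tool",Rt.T@(ray(w,(320,240))[0]-s['tcp_pos']))
for j6off in(0,180):
    for p in(PIV0-.13*CX+.263*EZ,RING-.13*CX+.3*EZ):
        print(j6off,r.inverse_kinematics(p,[180,0,9.8+j6off]))
E
```

```text
cam in tool [0.08488438 0.00019774 0.01903449]
0 [-2.62520571e+01 -2.51966617e+00  9.27450045e+01 -2.54444375e-14
  8.97746617e+01  5.39479429e+01]
0 [ 1.34902032e+01 -6.40084195e+00  9.06179992e+01 -2.54444375e-14
  9.57828427e+01  9.36902032e+01]
180 [ -26.25205713   -2.51966617   92.74500447    0.           89.7746617
 -126.05205713]
180 [ 13.49020322  -6.40084195  90.61799921   0.          95.78284274
 -86.30979678]
```

```bash
cat >> h.py <<'E'
def pose(piv_xy_z, phi=0.):
    """TCP pose for carrier whose underside-origin frame has pivot at given point, tilted phi (rad) about carrier x"""
    Rc=Rot.from_rotvec(phi*CX)
    p=np.asarray(piv_xy_z)+Rc.apply(-.13*CX+(.263-.115)*EZ)
    o=(Rc*Rot.from_euler('xyz',[180,0,189.8],degrees=True)).as_euler('xyz',degrees=True)
    return p,o
E
python3 - <<'E'
from station import r
from h import *
P=PIV0+.115*EZ
p,o=pose(P+.14*EZ-.05*CX); r.reach(p,o); print(r.sense()['clock'])
p,o=pose(P+.14*EZ); r.servo_line(p,o,.2); print(r.sense()['clock'],r.sense()['tcp_pos']-p)
t=lambda:r.sense()['clock']
def tst(name,f):
    a=t();f();s=r.sense();q=s['tcp_pos'];e=Rot.from_euler('xyz',s['orientation'],degrees=True)
    print(name,round(s['clock']-a,4),'dp',(q-p).round(4),'tilt',((e*Rot.from_euler('xyz',o,degrees=True).inv()).as_rotvec()@CX).round(4),'jv',np.abs(s['joint_vel']).max().round(2))
q,oo=pose(P+.14*EZ,.02)
tst('sl .02 sp.03',lambda:r.servo_line(q,oo,.03))
tst('wait',lambda:r.wait(.05))
q,oo=pose(P+.14*EZ,.06)
tst('sl .04 sp.06',lambda:r.servo_line(q,oo,.06))
q,oo=pose(P+.14*EZ,.05)
tst('reach -.01',lambda:r.reach(q,oo))
q,oo=pose(P+.14*EZ,.02)
tst('mj -.03',lambda:r.move_joints(r.inverse_kinematics(q,oo)))
q,oo=pose(P+.14*EZ,.0)
tst('sl -.02 sp1',lambda:r.servo_line(q,oo,1.))
tst('wait.2',lambda:r.wait(.2))
w=r.snapshot("wrist");cv2.imwrite('pics/w1.png',w["frame"][:,:,::-1])
import pickle;pickle.dump((w,r.sense()),open('w1.pkl','wb'))
print(t(),[(b[0].round(1),b[1]) for b in blobs(w,'blue',300)])
E
```

```text
2.05
2.45 [ 0.00027903 -0.00035826 -0.00063148]
sl .02 sp.03 0.25 dp [-0.0001 -0.0035  0.0002] tilt 0.0198 jv 0.35
wait 0.05 dp [-0.     -0.0033  0.0002] tilt 0.0197 jv 0.45
sl .04 sp.06 0.25 dp [ 0.0013 -0.0092 -0.0003] tilt 0.0594 jv 0.53
reach -.01 0.25 dp [ 0.0012 -0.0069  0.    ] tilt 0.0493 jv 0.19
mj -.03 0.25 dp [ 0.0005 -0.0025  0.0002] tilt 0.02 jv 0.42
sl -.02 sp1 0.25 dp [-0.      0.0002  0.0001] tilt 0.0001 jv 0.26
wait.2 0.2 dp [ 0.     -0.0001 -0.    ] tilt 0.0002 jv 0.2
4.0 [(array([323.4, 238.4]), array([ 307,  202,   35,   70, 2222], dtype=int32))]
```

View pics/w1.png

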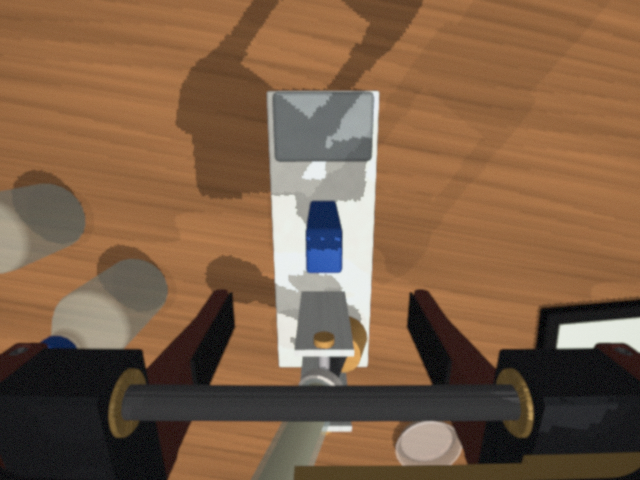

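The wrist view shows the handle's top face centred at about (324,255), the plate's midline vertical at about x=324, and nothing in the fingers' way.

```bash
cat >> h.py <<'E'
from scipy.optimize import minimize_scalar
LIM={"top":((4,215,150),(14,255,255)),"scene":((4,170,120),(14,255,255))}
HH={"top":.222,"scene":.212}
def theta(s,name,piv):
    """world lean of the column about CX (rad), pixel miss, blob area"""
    P=lambda a,h=HH[name]: piv+h*(-np.sin(a)*CY+np.cos(a)*EZ)
    m=cv2.inRange(cv2.cvtColor(s["frame"],cv2.COLOR_RGB2HSV),*LIM[name])
    roi=np.zeros_like(m)
    for a in np.linspace(-.5,.5,21): cv2.circle(roi,tuple(int(v) for v in proj(s,P(a))[0].round()),22,255,-1)
    n,l,st,c=cv2.connectedComponentsWithStats(cv2.morphologyEx(m&roi,cv2.MORPH_OPEN,np.ones((2,2),'uint8')))
    if n<2: return None,0,0
    i=1+st[1:,4].argmax(); u=c[i]
    f=lambda a:np.sum((proj(s,P(a))[0]-u)**2)
    q=minimize_scalar(f,bounds=(-.6,.6),method='bounded',options=dict(xatol=1e-4))
    return q.x,q.fun**.5,int(st[i,4])
E
python3 - <<'E'
from station import r
from h import *
import pickle
w,_=pickle.load(open('w1.pkl','rb'));hp=onz(w,(324,255),.13);print('handle',hp,w['fx'],w['cx'])
est=PIV0-.13*CX; e=hp-est;print('along',e@CX,'across',e@CY)
d=pickle.load(open('d0.pkl','rb'))
for n in d: print(n,theta(d[n],n,PIV0+.115*EZ))
E
```

```text
handle [ 0.50385741 -0.20601357  0.13      ] 357.1283146112073 320.55139509362516
along 0.0034472121529145086 across 0.0025643308057136326
scene (np.float64(0.27126180983784814), np.float64(0.9650982697259888), 319)
top (np.float64(0.26491232422978533), np.float64(2.803865052603528), 159)
```

```bash
cat >> h.py <<'E'
PIV0=PIV0+.0025*CX+.0022*CY
E
python3 - <<'E'
from station import r
from h import *
import pickle
P=PIV0+.115*EZ
p,o=pose(P+.14*EZ); r.servo_line(p,o,.2)
p,o=pose(P+.001*EZ); r.servo_line(p,o,.12); print(r.sense()['contact_force'],r.sense()['torque'])
r.grab(55);s=r.sense();print(s['clock'],s['opening'],s['gripper_force'],s['contact_force'],s['torque'])
p,o=pose(P+.046*EZ); r.servo_line(p,o,.04); r.wait(.3)
s=r.sense();print(s['clock'],s['contact_force'],s['torque'],s['tcp_pos']-p,s['orientation'])
d={n:r.snapshot(n) for n in("scene","top")};pickle.dump(d,open('d1.pkl','wb'))
for n in d: print(n,theta(d[n],n,P+.046*EZ))
print(r.sense()['tcp_pos']-p, r.sense()['clock'])
T,S=d['top']['frame'],d['scene']['frame']
o=np.hstack([cv2.resize(T[180:350,300:430],(400,523)),cv2.resize(S[200:330,190:330],(400,371)) if 0 else cv2.resize(S[190:360,190:320],(400,523))])
cv2.imwrite('pics/lift.png',o[:,:,::-1])
E
```

```text
[ 0.49891203 -0.16983566 -0.20330388] [ 0.05179049 -0.09912333  0.0051672 ]
6.5083 0.02794826892324867 54.995078444480896 [-0.8105695   0.04683159  0.83976271] [ 0.03166526 -0.14902684  0.00742638]
8.0833 [-0.09910798  0.2989609  -6.35997024] [ 0.03918426  0.01627897 -0.0487923 ] [-6.85950290e-06  2.33969994e-06 -1.55105951e-04] [ 1.79990127e+02 -1.14011663e-02 -1.70197753e+02]
scene (np.float64(0.28820058459336356), np.float64(1.6796257161902126), 322)
top (np.float64(0.26217503214638865), np.float64(3.93980969311781), 170)
[-1.12687093e-05 -6.74077020e-06 -5.85369859e-05] 8.1833
```

View pics/lift.png

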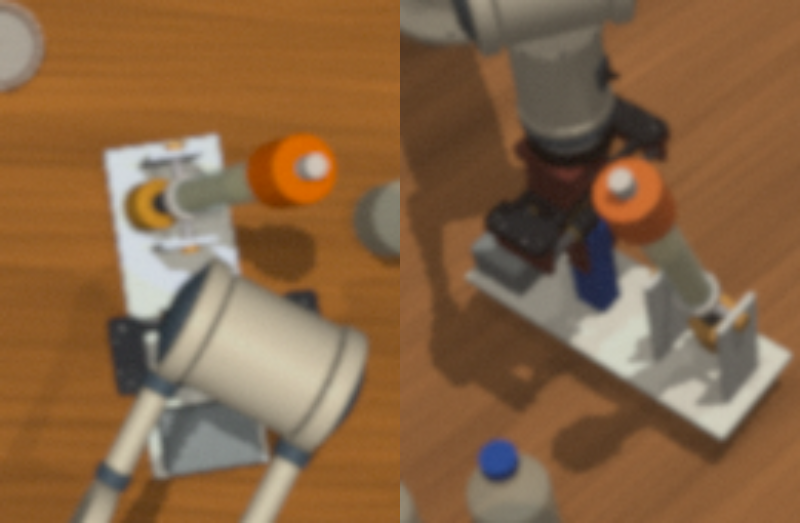

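The view shows the carrier held level, with the column still leaning on the + stop. The head is unobstructed in both cameras. I'll check the head colours next.

```bash
python3 - <<'E'
from h import *
import pickle
d=pickle.load(open('d1.pkl','rb'))
P=PIV0+.161*EZ
for n in d:
    s=d[n];g=cv2.cvtColor(s['frame'],cv2.COLOR_RGB2HSV)
    for h in(.185,.21,.235,.253): print(n,h,proj(s,P+h*(-np.sin(.3)*CY+np.cos(.3)*EZ))[0].round(1))
    u=proj(s,P+.21*(-np.sin(.3)*CY+np.cos(.3)*EZ))[0].round().astype(int)
    print([g[u[1],x].tolist() for x in range(u[0]-20,u[0]+22,2)])
    print('wood',np.percentile(g[130:170,200:280].reshape(-1,3) if n=='top' else g[300:330,150:200].reshape(-1,3),[1,50,99],axis=0).tolist())
    for lo,hi in(((4,215,150),(14,255,255)),((4,170,120),(14,255,255)),((4,200,120),(18,255,255)),((4,230,100),(18,255,255)),((4,225,180),(20,255,255))):
        LIM[n]=(lo,hi);print(n,lo,hi,theta(s,n,P))
E
```

```text
scene 0.185 [270.7 260.4]
scene 0.21 [267.9 256.2]
scene 0.235 [265.  251.8]
scene 0.253 [262.8 248.6]
[[14, 116, 44], [12, 112, 57], [11, 169, 92], [11, 189, 185], [11, 193, 193], [11, 197, 179], [11, 192, 166], [11, 189, 169], [11, 195, 194], [12, 192, 203], [12, 192, 203], [12, 192, 202], [12, 191, 176], [11, 196, 126], [10, 194, 121], [11, 187, 128], [13, 162, 134], [14, 152, 138], [13, 150, 141], [14, 153, 140], [13, 153, 138]]
wood [[13.0, 149.0, 133.0], [13.0, 154.0, 142.0], [14.0, 159.0, 150.0]]
scene (4, 215, 150) (14, 255, 255) (None, 0, 0)
scene (4, 170, 120) (14, 255, 255) (np.float64(0.28820058459336356), np.float64(1.6796257161902126), 322)
scene (4, 200, 120) (18, 255, 255) (None, 0, 0)
scene (4, 230, 100) (18, 255, 255) (None, 0, 0)
scene (4, 225, 180) (20, 255, 255) (None, 0, 0)
top 0.185 [388.6 235.4]
top 0.21 [393.4 234.2]
top 0.235 [398.3 233. ]
top 0.253 [402.  232.1]
[[17, 91, 131], [17, 94, 128], [19, 74, 127], [15, 117, 133], [13, 228, 150], [13, 255, 151], [12, 255, 151], [13, 255, 161], [15, 255, 202], [14, 255, 214], [14, 255, 215], [11, 167, 191], [15, 47, 141], [16, 29, 167], [14, 29, 204], [16, 28, 206], [12, 62, 206], [12, 185, 210], [14, 228, 170], [14, 188, 144], [14, 192, 141]]
wood [[14.0, 43.0, 138.0], [15.0, 185.0, 152.0], [25.0, 195.0, 211.0]]
top (4, 215, 150) (14, 255, 255) (np.float64(0.26217503214638865), np.float64(3.93980969311781), 170)
top (4, 170, 120) (14, 255, 255) (np.float64(0.23401428237759336), np.float64(3.547559269090435), 292)
top (4, 200, 120) (18, 255, 255) (np.float64(0.28442648107494417), np.float64(2.377848704082749), 499)
top (4, 230, 100) (18, 255, 255) (np.float64(0.27261134879151105), np.float64(2.7037527853769574), 416)
top (4, 225, 180) (20, 255, 255) (np.float64(0.3236635739665708), np.float64(2.3660879902694076), 245)
```

```bash
python3 - <<'E'
s=open('h.py').read()
s=s.replace('"top":((4,215,150),(14,255,255))','"top":((4,215,100),(20,255,255))').replace('"top":.222','"top":.212')
s=s.replace("u=c[i]\n","hull=cv2.convexHull(cv2.findNonZero((l==i).astype('uint8'))); M=cv2.moments(hull); u=np.array([M['m10'],M['m01']])/M['m00']\n")
open('h.py','w').write(s)
E
cat > ctl.py <<'E'
import numpy as np
from scipy.linalg import solve_discrete_are
G,K,D,I,ML=.062,.047,.002,.004,.0063
TM,TH=.25,.05                      # move and camera-hold times
mj=lambda s:(10*s**3-15*s**4+6*s**5, 30*s**2-60*s**3+30*s**4, 60*s-180*s**2+120*s**3)
def cycle(x,u,dy,hold=TH,stop=True,g=G,I=I,ml=ML,dt=.0025):
    """x=[th,om,phi,delta]; hold, then min-jerk move of phi to u and of the pivot by dy along CY"""
    th,om,p0,dl=x
    for i in range(int(round((hold+TM)/dt))):
        t=(i+.5)*dt-hold; s=max(t/TM,0); a,b,c=mj(s)
        phi=p0+(u-p0)*a; dphi=(u-p0)*b/TM; acc=dy*c/TM**2
        om+=dt*(g*th-K*(th-phi-dl)-D*(om-dphi)+ml*acc)/I; th+=dt*om
        if stop and abs(th-phi)>.3:
            th=phi+np.sign(th-phi)*.3; om=dphi
    return np.array([th,om,u,dl])
def jac(hold=TH):
    f=lambda x,u,y:cycle(x,u,y,hold,False)
    A=np.array([f(e,0,0) for e in np.eye(4)]).T
    return A,f(np.zeros(4),1,0),f(np.zeros(4),0,1)
A,B,Gy=jac()
a3,b3=A[:3,:3],B[:3,None]
Q=np.diag([4.,.6,.3]);Rr=np.array([[3.]])
S=solve_discrete_are(a3,b3,Q,Rr); KL=np.linalg.solve(Rr+b3.T@S@b3,b3.T@S@a3).ravel()
class Ctl:
    def __init__(s): s.x=np.array([.3,0,0,0.]);s.P=np.diag([1e-4,1e-4,1e-10,1e-8]);s.y=0.
    def update(s,z,R=.005**2):
        H=np.array([1,0,0,0.]);k=s.P@H/(H@s.P@H+R);s.x=s.x+k*(z-s.x[0]);s.P=s.P-np.outer(k,H@s.P)
    def control(s,dy,lim=.15,rate=.06):
        m=np.array([[A[0,1],A[0,2]+B[0]],[A[1,1]-1,A[1,2]+B[1]]]); om,us=np.linalg.solve(m,-Gy[:2]*dy)
        u=us-s.x[3]-KL@(s.x[:3]-[0,om,us-s.x[3]])
        return float(np.clip(np.clip(u,s.x[2]-rate,s.x[2]+rate),-lim,lim))
    def predict(s,u,dy,hold=TH):
        a=A if hold==TH else jac(hold)[0]
        free=s.x[0]-s.x[2]<.27
        s.x=cycle(s.x,u,dy,hold); s.P=a@s.P@a.T+np.diag([2e-5,6e-4,0,4e-6 if free else 0])
if __name__=="__main__":
    print(np.abs(np.linalg.eigvals(a3-b3@KL[None])),KL)
    rng=np.random.default_rng(0)
    for f in(.9,1,1.1):
        for b in(-.015,.015):
            c=Ctl();x=np.array([.3,0,0,.003]);log=[]
            for k in range(95):
                c.update(x[0]+b+rng.normal()*.004)
                s0,s1=[mj(np.clip((k+j-20)/36,0,1))[0] for j in(0,1)];dy=.364*(s1-s0)
                u=c.control(dy);c.predict(u,dy);x=cycle(x,u,dy,g=G*f,I=I*f,ml=ML*f);log.append([*x[:3]])
            L=np.array(log);print(f,b,'settle',L[:14,0].round(3),'phi',L[:5,2].round(2),'bal',np.abs(L[14:20]).max(0).round(3),'carry',np.abs(L[20:56]).max(0).round(3),'hold',np.abs(L[60:]).max(0).round(3))
E
python3 ctl.py; python3 - <<'E'
from h import *
import pickle
for f,z in(('d0.pkl',.115),('d1.pkl',.161)):
    d=pickle.load(open(f,'rb'))
    for n in d: print(n,theta(d[n],n,PIV0+z*EZ))
E
```

```text
[4.56178900e-01 1.39148532e-01 2.75970180e-15] [0.9730926  0.43031798 0.59744259]
0.9 -0.015 settle [0.215 0.091 0.012 0.004 0.031 0.052 0.042 0.017 0.013 0.034 0.049 0.038
 0.021 0.03 ] phi [-0.06  0.    0.06  0.03 -0.01] bal [0.029 0.019 0.014] carry [0.034 0.145 0.036] hold [0.043 0.093 0.048]
0.9 0.015 settle [ 0.215  0.088 -0.011 -0.048 -0.028 -0.    -0.005 -0.023 -0.022 -0.009
 -0.013 -0.007 -0.009 -0.018] phi [-0.06 -0.02  0.04  0.06  0.02] bal [0.019 0.02  0.027] carry [0.031 0.144 0.046] hold [0.035 0.065 0.044]
1 -0.015 settle [0.218 0.118 0.07  0.061 0.065 0.067 0.057 0.062 0.061 0.052 0.038 0.036
 0.037 0.038] phi [-0.06  0.    0.01 -0.01 -0.02] bal [0.026 0.052 0.029] carry [0.052 0.154 0.066] hold [0.029 0.076 0.045]
1 0.015 settle [ 0.218  0.116  0.052  0.015 -0.006 -0.021 -0.018 -0.013 -0.024 -0.03
 -0.021 -0.022 -0.02  -0.018] phi [-0.06 -0.02 -0.    0.   -0.  ] bal [0.029 0.101 0.041] carry [0.033 0.135 0.066] hold [0.03  0.047 0.032]
1.1 -0.015 settle [0.22  0.142 0.129 0.153 0.176 0.193 0.199 0.187 0.166 0.144 0.11  0.073
 0.044 0.012] phi [-0.06  0.   -0.01 -0.07 -0.08] bal [0.088 0.1   0.071] carry [0.092 0.171 0.068] hold [0.051 0.057 0.048]
1.1 0.015 settle [ 0.22   0.139  0.105  0.094  0.099  0.084  0.063  0.039  0.026  0.008
 -0.006 -0.018 -0.032 -0.049] phi [-0.06 -0.02 -0.03 -0.02 -0.08] bal [0.073 0.04  0.047] carry [0.052 0.132 0.06 ] hold [0.041 0.045 0.036]
scene (np.float64(0.2819341562466515), np.float64(2.6869279592762654), 319)
top (np.float64(0.3212937681154186), np.float64(2.1546335940903503), 430)
scene (np.float64(0.28628142385225), np.float64(2.5450089151880713), 322)
top (np.float64(0.3235698573619199), np.float64(2.3013076652277267), 464)
```

```bash
python3 - <<'E'
s=open('ctl.py').read()
i=s.index('if __name__')
s=s[:i]
s=s.replace("np.array([.3,0,0,0.])","np.array([.26,0,-.04,0.])").replace("rate=.06","rate=.04")
open('ctl.py','w').write(s)
open('sim.py','w').write('''
import ctl,numpy as np
from ctl import *
T0=[ctl.G]
def run(seed,f,b,noise,q):
    rng=np.random.default_rng(seed);c=Ctl();x=np.array([.26,0,-.04,rng.normal()*.004]);log=[]
    qq=np.diag([q[0],q[1],0,q[2]])
    for k in range(95):
        c.update(x[0]+b+rng.normal()*noise,R=.004**2)
        s0,s1=[mj(np.clip((k+j-24)/36,0,1))[0] for j in(0,1)];dy=.364*(s1-s0)
        u=c.control(dy);
        free=c.x[0]-c.x[2]<.27;c.P=A@c.P@A.T+qq*([1,1,1,1] if free else [1,1,1,0]);c.x=cycle(c.x,u,dy)
        x=cycle(x,u,dy,g=.062*f,I=.004*f,ml=.0063*f);log.append(x[:3])
    return np.array(log)
for gd in(.062,.065):
  for Rv in(.5,3.):
    ctl.G=gd;
    cycle.__defaults__=(TH,True,gd,I,ML,.0025)
    ctl.A,ctl.B,ctl.Gy=A,B,Gy=jac();a3,b3=A[:3,:3],B[:3,None];Rr=np.array([[Rv]])
    S=solve_discrete_are(a3,b3,Q,Rr);ctl.KL=KL=np.linalg.solve(Rr+b3.T@S@b3,b3.T@S@a3).ravel()
    for q in((2e-5,6e-4,4e-6),(2e-6,1e-4,4e-6),(2e-6,1e-4,3e-5),(2e-6,4e-4,1e-6)):
        o=[]
        for f in(.9,1,1.1):
            L=np.array([run(s,f,b,.004,q) for s in range(4) for b in(-.012,.012)])
            o.append((np.abs(L[:,8:14,0]).max().round(3),np.abs(L[:,14:24,0]).max().round(3),np.abs(L[:,24:60,0]).max().round(3),np.abs(L[:,64:,0]).max().round(3),np.abs(L[:,64:,2]).max().round(3),L[:,:14,0].min().round(3)))
        print(gd,Rv,q,[[float(v) for v in t] for t in o])
''')
E
python3 sim.py
```

```text
0.062 0.5 (2e-05, 0.0006, 4e-06) [[0.31, 0.327, 0.345, 0.333, 0.124, -0.31], [0.296, 0.078, 0.309, 0.289, 0.109, -0.296], [0.254, 0.228, 0.247, 0.086, 0.08, -0.254]]
0.062 0.5 (2e-06, 0.0001, 4e-06) [[0.338, 0.325, 0.341, 0.345, 0.125, -0.338], [0.294, 0.294, 0.367, 0.295, 0.126, -0.294], [0.256, 0.101, 0.09, 0.133, 0.107, -0.256]]
0.062 0.5 (2e-06, 0.0001, 3e-05) [[0.354, 0.334, 0.353, 0.355, 0.124, -0.338], [0.294, 0.24, 0.301, 0.326, 0.131, -0.294], [0.32, 0.274, 0.325, 0.326, 0.148, -0.312]]
0.062 0.5 (2e-06, 0.0004, 1e-06) [[0.291, 0.293, 0.346, 0.315, 0.127, -0.286], [0.295, 0.066, 0.242, 0.242, 0.115, -0.295], [0.216, 0.187, 0.073, 0.065, 0.054, -0.216]]
0.062 3.0 (2e-05, 0.0006, 4e-06) [[0.29, 0.299, 0.331, 0.298, 0.116, -0.257], [0.104, 0.301, 0.301, 0.054, 0.057, -0.078], [0.213, 0.217, 0.246, 0.058, 0.052, -0.213]]
0.062 3.0 (2e-06, 0.0001, 4e-06) [[0.306, 0.299, 0.327, 0.287, 0.114, -0.306], [0.294, 0.226, 0.325, 0.051, 0.056, -0.294], [0.275, 0.18, 0.127, 0.103, 0.073, -0.275]]
0.062 3.0 (2e-06, 0.0001, 3e-05) [[0.302, 0.288, 0.334, 0.331, 0.116, -0.276], [0.294, 0.071, 
[... 870 characters left out ...]
0.118, 0.099, 0.069, 0.083, -0.18]]
0.065 3.0 (2e-05, 0.0006, 4e-06) [[0.31, 0.28, 0.347, 0.317, 0.126, -0.31], [0.283, 0.299, 0.293, 0.293, 0.117, -0.283], [0.215, 0.148, 0.095, 0.054, 0.053, -0.215]]
0.065 3.0 (2e-06, 0.0001, 4e-06) [[0.334, 0.339, 0.34, 0.337, 0.127, -0.334], [0.282, 0.278, 0.299, 0.286, 0.111, -0.282], [0.311, 0.234, 0.227, 0.063, 0.057, -0.311]]
0.065 3.0 (2e-06, 0.0001, 3e-05) [[0.346, 0.304, 0.348, 0.334, 0.126, -0.314], [0.282, 0.277, 0.298, 0.319, 0.144, -0.282], [0.318, 0.303, 0.33, 0.299, 0.119, -0.318]]
0.065 3.0 (2e-06, 0.0004, 1e-06) [[0.303, 0.297, 0.34, 0.332, 0.117, -0.303], [0.282, 0.32, 0.302, 0.3, 0.131, -0.282], [0.295, 0.228, 0.1, 0.046, 0.054, -0.295]]
```

```bash
python3 - <<'E'
s=open('ctl.py').read()
s=s.replace("def control(s,dy,lim=.15,rate=.04)","def control(s,dy,ref=0.,lim=.15,rate=.12)").replace("KL@(s.x[:3]-[0,om,us-s.x[3]])","KL@(s.x[:3]-[ref,om,us-s.x[3]-(G-K)/K*ref])-(G-K)/K*ref")
open('ctl.py','w').write(s)
s=open('sim.py').read()
s=s.replace("u=c.control(dy);","u=c.control(dy,.22*(1-mj(min(k/12,1))[0]))").replace("[:,8:14,0]","[:,12:16,0]").replace("[:,14:24","[:,16:24").replace("(.5,3.)","(1.,3.,10.)").replace("(.062,.065)","(.062,)")
open('sim.py','w').write(s)
E
python3 sim.py
```

```text
0.062 1.0 (2e-05, 0.0006, 4e-06) [[0.257, 0.257, 0.297, 0.257, 0.15, -0.257], [0.239, 0.239, 0.268, 0.239, 0.15, -0.239], [0.223, 0.223, 0.24, 0.224, 0.15, -0.223]]
0.062 1.0 (2e-06, 0.0001, 4e-06) [[0.257, 0.257, 0.297, 0.257, 0.15, -0.257], [0.239, 0.239, 0.268, 0.239, 0.15, -0.239], [0.223, 0.223, 0.25, 0.226, 0.15, -0.223]]
0.062 1.0 (2e-06, 0.0001, 3e-05) [[0.257, 0.257, 0.297, 0.257, 0.15, -0.257], [0.239, 0.239, 0.268, 0.239, 0.15, -0.239], [0.226, 0.226, 0.248, 0.226, 0.15, -0.223]]
0.062 1.0 (2e-06, 0.0004, 1e-06) [[0.257, 0.257, 0.297, 0.257, 0.15, -0.257], [0.239, 0.239, 0.268, 0.239, 0.15, -0.239], [0.223, 0.223, 0.239, 0.224, 0.15, -0.223]]
0.062 3.0 (2e-05, 0.0006, 4e-06) [[0.268, 0.268, 0.282, 0.268, 0.15, -0.234], [0.221, 0.24, 0.267, 0.24, 0.15, -0.216], [0.2, 0.2, 0.23, 0.2, 0.14, -0.207]]
0.062 3.0 (2e-06, 0.0001, 4e-06) [[0.268, 0.268, 0.282, 0.268, 0.15, -0.234], [0.221, 0.24, 0.267, 0.216, 0.14, -0.216], [0.2, 0.2, 0.23, 0.2, 0.14, -0.2]]
0.062 3.0 (2e-06, 0.0001, 3e-05) [[0.268, 0.268, 0.282, 0.268, 0.15, -0.234], [0.24, 0.24, 0.267, 0.242, 0.15, -0.24], [0.224
[... 163 characters left out ...]
4, 0.204, 0.23, 0.204, 0.141, -0.2]]
0.062 10.0 (2e-05, 0.0006, 4e-06) [[0.268, 0.268, 0.297, 0.268, 0.15, -0.21], [0.242, 0.242, 0.258, 0.242, 0.15, -0.208], [0.196, 0.174, 0.22, 0.174, 0.13, -0.207]]
0.062 10.0 (2e-06, 0.0001, 4e-06) [[0.268, 0.268, 0.297, 0.268, 0.15, -0.21], [0.238, 0.238, 0.243, 0.238, 0.148, -0.192], [0.226, 0.226, 0.226, 0.226, 0.15, -0.215]]
0.062 10.0 (2e-06, 0.0001, 3e-05) [[0.268, 0.268, 0.298, 0.268, 0.15, -0.258], [0.242, 0.242, 0.261, 0.242, 0.15, -0.218], [0.226, 0.226, 0.237, 0.226, 0.15, -0.216]]
0.062 10.0 (2e-06, 0.0004, 1e-06) [[0.268, 0.268, 0.297, 0.268, 0.15, -0.21], [0.242, 0.242, 0.255, 0.242, 0.15, -0.205], [0.202, 0.174, 0.22, 0.174, 0.13, -0.206]]
```

```bash
cat > ctl.py <<'E'
import numpy as np
from scipy.linalg import solve_discrete_are
G,K,D,I,ML=.062,.047,.002,.004,.0063
TM,TH=.25,.05
mj=lambda s:(10*s**3-15*s**4+6*s**5, 30*s**2-60*s**3+30*s**4, 60*s-180*s**2+120*s**3)
def cycle(x,u,dy,f=1.,hold=TH,stop=True,dt=.0025):
    """x=[th,om,phi,delta]; hold, then min-jerk move of phi to u and of the pivot by dy along CY; f = mass factor"""
    th,om,p0,dl=x
    for i in range(int(round((hold+TM)/dt))):
        s=max(((i+.5)*dt-hold)/TM,0); a,b,c=mj(s)
        phi=p0+(u-p0)*a; dphi=(u-p0)*b/TM; acc=dy*c/TM**2
        om+=dt*(f*G*th-K*(th-phi-dl)-D*(om-dphi)+f*ML*acc)/(f*I); th+=dt*om
        if stop and abs(th-phi)>.3:
            th=phi+np.sign(th-phi)*.3; om=dphi
    return np.array([th,om,u,dl])
class Ctl:
    def __init__(s,Rv=3.,q=(2e-6,2e-4,0,1e-6),noise=.005):
        s.x=np.array([.3,0,0,0.]);s.P=np.diag([1e-5,1e-5,0,1e-5]);s.Rv,s.q,s.noise=Rv,np.diag(q),noise
        s.off=False;s.ref=0.;s.cnt=0;s.model(1.)
    def model(s,f):
        s.f=f;g=lambda x,u,y:cycle(x,u,y,f,stop=False)
        s.A=np.array([g(e,0,0) for e in np.eye(4)]).T;s.B=g(np.zeros(4),1,0);s.G=g(np.zeros(4),0,1)
        a,b=s.A[:3,:3],s.B[:3,None];Q=np.diag([4.,.6,.3]);R=np.array([[s.Rv]])
        S=solve_discrete_are(a,b,Q,R);s.KL=np.linalg.solve(R+b.T@S@b,b.T@S@a).ravel()
    def step(s,z,dy=0.,dref=.02):
        """measured lean -> new carrier tilt u; advances the estimate to the end of the move"""
        phi=s.x[2]
        if not s.off:
            s.cnt=s.cnt+1 if z-phi<.3-.013 else 0
            if z-phi<.3-.025 or s.cnt>1:
                s.off=True;s.model(float(np.clip(K*.3/(G*(.3+phi+.008)),.88,1.12)))
                s.x=np.array([z,-.06,phi,0]);s.P=np.diag([3e-5,2e-3,0,3e-5]);s.ref=z
            else:
                u=phi-(.03 if phi>-.02 else .008);s.x=np.array([.3+u,0,u,0]);return u
        H=np.array([1,0,0,0.]);k=s.P@H/(s.P[0,0]+s.noise**2);s.x=s.x+k*(z-s.x[0]);s.P=s.P-np.outer(k,H@s.P)
        s.ref-=np.clip(s.ref,-dref,dref)
        A,B=s.A,s.B
        m=np.array([[A[0,1],A[0,2]+B[0]],[A[1,1]-1,A[1,2]+B[1]]]);om,us=np.linalg.solve(m,-s.G[:2]*dy)
        pr=us-s.x[3]-(s.f*G-K)/K*s.ref
        u=pr-s.KL@(s.x[:3]-[s.ref,om-.5*dref/.3*(s.ref>0),pr])
        u=float(np.clip(np.clip(u,phi-.06,phi+.06),-.15,.15))
        s.x=cycle(s.x,u,dy,s.f);s.P=A@s.P@A.T+s.q
        return u
E
cat > sim.py <<'E'
from ctl import *
import sys
def run(seed,f,b,noise,**kw):
    rng=np.random.default_rng(seed);c=Ctl(**kw);x=np.array([.3,0,0,rng.normal()*.004]);log=[]
    for k in range(125):
        z=x[0]+b*(1-x[0]/.3)+rng.normal()*noise
        s0,s1=[mj(np.clip((k+j-50)/36,0,1))[0] for j in(0,1)];dy=.364*(s1-s0)
        u=c.step(z,dy);x=cycle(x,u,dy,f);log.append([*x[:3],c.off,c.f])
    return np.array(log)
for Rv in(1.,3.,10.):
    for q in((2e-6,2e-4,0,1e-6),(2e-6,1e-4,0,4e-6),(2e-6,5e-5,0,2e-7),(2e-5,6e-4,0,2e-6)):
        o=[]
        for f in(.9,1,1.1):
            L=np.array([run(s,f,b,.003,Rv=Rv,q=q) for s in range(3) for b in(-.012,.012)])
            m=lambda a,b,i=0:float(np.abs(L[:,a:b,i]).max().round(3))
            o.append((m(40,50),m(50,90),m(92,125),m(92,125,2),float(L[:,:50,0].min().round(3)),float(L[:,-1,4].min().round(2)),float(L[:,-1,4].max().round(2))))
        print(Rv,q,o)
if len(sys.argv)>1: print(L[-1,:45].round(3))
E
python3 sim.py
```

```text
1.0 (2e-06, 0.0002, 0, 1e-06) [(0.023, 0.025, 0.029, 0.027, -0.036, 0.88, 0.88), (0.028, 0.03, 0.032, 0.05, -0.318, 1.02, 1.06), (0.03, 0.033, 0.036, 0.053, -0.237, 1.12, 1.12)]
1.0 (2e-06, 0.0001, 0, 4e-06) [(0.024, 0.027, 0.03, 0.032, -0.03, 0.88, 0.88), (0.029, 0.031, 0.035, 0.058, -0.309, 1.02, 1.06), (0.029, 0.034, 0.036, 0.06, -0.237, 1.12, 1.12)]
1.0 (2e-06, 5e-05, 0, 2e-07) [(0.024, 0.025, 0.028, 0.019, -0.047, 0.88, 0.88), (0.207, 0.043, 0.032, 0.037, -0.318, 1.02, 1.06), (0.032, 0.034, 0.036, 0.041, -0.237, 1.12, 1.12)]
1.0 (2e-05, 0.0006, 0, 2e-06) [(0.023, 0.026, 0.028, 0.03, -0.033, 0.88, 0.88), (0.028, 0.029, 0.033, 0.057, -0.212, 1.02, 1.06), (0.029, 0.032, 0.035, 0.06, -0.237, 1.12, 1.12)]
3.0 (2e-06, 0.0002, 0, 1e-06) [(0.024, 0.026, 0.029, 0.023, -0.039, 0.88, 0.88), (0.029, 0.031, 0.031, 0.043, -0.214, 1.02, 1.06), (0.031, 0.034, 0.036, 0.046, -0.237, 1.12, 1.12)]
3.0 (2e-06, 0.0001, 0, 4e-06) [(0.024, 0.027, 0.03, 0.028, -0.033, 0.88, 0.88), (0.258, 0.047, 0.034, 0.051, -0.214, 1.02, 1.06), (0.03, 0.034, 0.037, 0.053, -0.237, 1.12, 1.12)]
3.0 (2e-06, 5e-05, 0, 2e-
[... 353 characters left out ...]
 0, 1e-06) [(0.024, 0.027, 0.029, 0.018, -0.046, 0.88, 0.88), (0.03, 0.033, 0.033, 0.035, -0.33, 1.02, 1.06), (0.031, 0.036, 0.037, 0.039, -0.237, 1.12, 1.12)]
10.0 (2e-06, 0.0001, 0, 4e-06) [(0.024, 0.028, 0.031, 0.023, -0.038, 0.88, 0.88), (0.322, 0.33, 0.032, 0.041, -0.322, 1.02, 1.06), (0.03, 0.036, 0.039, 0.045, -0.237, 1.12, 1.12)]
10.0 (2e-06, 5e-05, 0, 2e-07) [(0.026, 0.028, 0.028, 0.014, -0.062, 0.88, 0.88), (0.033, 0.032, 0.034, 0.029, -0.33, 1.02, 1.06), (0.034, 0.036, 0.036, 0.033, -0.237, 1.12, 1.12)]
10.0 (2e-05, 0.0006, 0, 2e-06) [(0.024, 0.027, 0.028, 0.022, -0.043, 0.88, 0.88), (0.029, 0.032, 0.031, 0.041, -0.33, 1.02, 1.06), (0.031, 0.035, 0.036, 0.045, -0.237, 1.12, 1.12)]
```

```bash
cat > s2.py <<'E'
import builtins
src=open('sim.py').read().split('for Rv in')[0];exec(src)
for f in(1,1.1):
    for s in range(3):
        for b in(-.012,.012):
            L=run(s,f,b,.003,Rv=10.,q=(2e-5,6e-4,0,2e-6));k=int(np.argmax(L[:,3]))
            print(f,b,k,(L[k-2:k+14,0]).round(3).tolist(),L[k-2:k+8,2].round(3).tolist())
E
python3 s2.py
```

```text
1 -0.012 8 [0.215, 0.194, 0.159, 0.129, 0.113, 0.105, 0.108, 0.096, 0.079, 0.06, 0.041, 0.025, 0.021, 0.021, 0.025, 0.024] [-0.078, -0.086, -0.052, -0.031, -0.032, -0.018, -0.055, -0.036, -0.032, -0.023]
1 0.012 9 [0.194, 0.152, 0.08, 0.007, -0.032, -0.012, 0.017, 0.027, 0.015, -0.005, -0.013, -0.018, -0.019, -0.014, -0.014, -0.008] [-0.086, -0.094, -0.043, 0.017, 0.077, 0.017, -0.024, -0.032, -0.018, 0.013]
1 -0.012 9 [0.194, 0.152, 0.083, 0.019, -0.002, 0.047, 0.122, 0.182, 0.121, -0.073, -0.33, -0.251, -0.165, -0.068, 0.021, 0.073] [-0.086, -0.094, -0.037, 0.023, 0.08, 0.02, -0.04, -0.1, -0.15, -0.09]
1 0.012 9 [0.194, 0.152, 0.081, 0.009, -0.028, -0.005, 0.027, 0.032, 0.014, -0.006, -0.008, -0.002, 0.0, -0.001, -0.004, -0.013] [-0.086, -0.094, -0.044, 0.016, 0.076, 0.016, -0.035, -0.04, -0.012, 0.018]
1 -0.012 8 [0.215, 0.194, 0.16, 0.128, 0.108, 0.105, 0.104, 0.097, 0.077, 0.057, 0.038, 0.029, 0.031, 0.037, 0.033, 0.028] [-0.078, -0.086, -0.053, -0.037, -0.017, -0.032, -0.04, -0.049, -0.028, -0.023]
1 0.012 9 [0.194, 0.153, 0.081, 0.005, -0.04, -0.026, 0.007, 0.02, 0.011, -0.009
[... 655 characters left out ...]
0.051, 0.062] [-0.11, -0.118, -0.058, 0.002, 0.062, 0.122, 0.062, 0.002, -0.058, -0.055]
1.1 0.012 12 [0.175, 0.129, 0.045, -0.058, -0.166, -0.151, 0.011, 0.213, 0.223, 0.137, 0.076, 0.035, 0.005, -0.008, 0.005, 0.013] [-0.11, -0.118, -0.058, 0.002, 0.062, 0.122, 0.062, 0.002, -0.058, -0.054]
1.1 -0.012 11 [0.193, 0.17, 0.129, 0.097, 0.09, 0.088, 0.083, 0.07, 0.058, 0.041, 0.029, 0.025, 0.026, 0.028, 0.029, 0.033] [-0.102, -0.11, -0.056, -0.014, -0.039, -0.042, -0.052, -0.031, -0.036, -0.017]
1.1 0.012 12 [0.17, 0.119, 0.026, -0.094, -0.232, -0.151, 0.011, 0.211, 0.223, 0.136, 0.071, 0.031, 0.009, -0.001, 0.0, -0.007] [-0.11, -0.118, -0.058, 0.002, 0.062, 0.122, 0.062, 0.002, -0.058, -0.058]
```

```bash
sed -i 's/z-phi<.3-.025 or/z-phi<.3-.018 or/; s/<.3-.013 else/<.3-.010 else/; s/\.03 if phi>-.02 else .008/.02 if phi>-.03 else .006/; s/phi+.008)/phi+.006)/; s/np.array(\[z,-.06,phi,0\]);s.P=np.diag(\[3e-5,2e-3/np.array([z,-.10,phi,0]);s.P=np.diag([3e-5,6e-3/; s/np.clip(u,phi-.06,phi+.06)/np.clip(u,phi-(.05 if s.x[0]-phi>.2 else .12),phi+.12)/' ctl.py; python3 s2.py; python3 sim.py
```

```text
1 -0.012 9 [0.218, 0.203, 0.181, 0.17, 0.153, 0.14, 0.119, 0.101, 0.083, 0.065, 0.046, 0.027, 0.019, 0.022, 0.022, 0.027] [-0.076, -0.082, -0.041, -0.071, -0.04, -0.062, -0.036, -0.036, -0.03, -0.024]
1 0.012 10 [0.203, 0.173, 0.123, 0.085, 0.072, 0.052, 0.038, 0.026, 0.013, -0.001, -0.017, -0.023, -0.018, -0.017, -0.009, -0.008] [-0.082, -0.088, -0.037, 0.001, -0.039, -0.012, -0.014, -0.011, -0.008, -0.007]
1 -0.012 10 [0.205, 0.178, 0.134, 0.105, 0.099, 0.093, 0.082, 0.063, 0.049, 0.04, 0.035, 0.035, 0.035, 0.033, 0.023, 0.021] [-0.082, -0.088, -0.035, -0.01, -0.036, -0.036, -0.04, -0.02, -0.013, -0.013]
1 0.012 10 [0.205, 0.178, 0.134, 0.098, 0.078, 0.06, 0.045, 0.029, 0.017, 0.009, 0.001, -0.011, -0.011, -0.009, -0.014, -0.013] [-0.082, -0.088, -0.041, -0.018, -0.031, -0.018, -0.021, -0.007, -0.005, -0.005]
1 -0.012 9 [0.218, 0.204, 0.182, 0.171, 0.159, 0.141, 0.121, 0.098, 0.079, 0.063, 0.051, 0.037, 0.026, 0.021, 0.022, 0.023] [-0.076, -0.082, -0.044, -0.061, -0.061, -0.048, -0.049, -0.029, -0.029, -0.015]
1 0.012 10 [0.204, 0.174, 0.126, 0.087, 0.064, 0.048, 0.033, 0.021, 0.01
[... 2824 characters left out ...]
 1e-06) [(0.024, 0.027, 0.029, 0.018, -0.052, 0.88, 0.88), (0.029, 0.032, 0.033, 0.032, -0.029, 1.02, 1.04), (0.031, 0.036, 0.037, 0.039, -0.044, 1.12, 1.12)]
10.0 (2e-06, 0.0001, 0, 4e-06) [(0.024, 0.028, 0.031, 0.023, -0.042, 0.88, 0.88), (0.029, 0.033, 0.033, 0.038, -0.029, 1.02, 1.04), (0.03, 0.036, 0.039, 0.045, -0.04, 1.12, 1.12)]
10.0 (2e-06, 5e-05, 0, 2e-07) [(0.027, 0.028, 0.028, 0.014, -0.07, 0.88, 0.88), (0.028, 0.031, 0.034, 0.027, -0.028, 1.02, 1.04), (0.033, 0.036, 0.036, 0.033, -0.043, 1.12, 1.12)]
10.0 (2e-05, 0.0006, 0, 2e-06) [(0.024, 0.027, 0.028, 0.022, -0.049, 0.88, 0.88), (0.029, 0.032, 0.032, 0.038, -0.029, 1.02, 1.04), (0.031, 0.035, 0.036, 0.045, -0.048, 1.12, 1.12)]
```

```bash
cat > run.py <<'E'
from station import r
from h import *
from ctl import *
import pickle,os
Z=.161
def load():
    return pickle.load(open('st.pkl','rb')) if os.path.exists('st.pkl') else dict(c=Ctl(Rv=3.),piv=PIV0+Z*EZ,b=None,log=[])
def go(st,n,path=None,scene_every=0):
    """n control cycles; path(k)=pivot target after cycle k"""
    c=st['c']
    for k in range(n):
        img=r.snapshot("top");z,miss,ar=theta(img,"top",st['piv'])
        if st['b'] is None: st['b']=z-.3
        z=c.x[0] if z is None else z-st['b']
        tgt=st['piv'] if path is None else path(k)
        d=tgt-st['piv'];th=c.x[0]
        u=c.step(z,d@CY)
        p,o=pose(tgt,u);r.servo_line(p,o,1.);st['piv']=tgt
        st['log'].append((z,u));print(f"{z:.3f}({th:.3f},{miss:.1f},{ar}) {u:.3f}",end='; ')
    print('\n',r.sense()['clock'],'off',c.off,c.f,'x',c.x.round(4));st['last']=img
    pickle.dump(st,open('st.pkl','wb'))
E
python3 - <<'E'
from run import *
st=load(); go(st,30)
E
```

```text
0.300(0.300,2.2,459) -0.020; 0.221(0.280,2.2,445) -0.029; 0.148(0.199,2.3,397) 0.060; 0.112(0.102,2.4,386) -0.051; 0.120(0.134,2.3,383) -0.007; 0.128(0.116,2.3,385) -0.044; 0.126(0.129,2.1,385) -0.018; 0.120(0.108,2.2,377) -0.033; 0.109(0.103,2.4,374) -0.022; 0.093(0.085,2.4,369) -0.022; 0.070(0.068,2.4,355) -0.012; 0.046(0.043,2.3,346) -0.010; 0.021(0.020,2.2,327) 0.016; 0.004(0.001,2.5,317) -0.005; -0.007(0.002,2.3,310) 0.010; -0.011(-0.010,2.4,302) 0.000; -0.016(-0.008,2.5,297) 0.009; -0.019(-0.014,2.5,300) 0.006; -0.018(-0.014,2.4,296) 0.004; -0.018(-0.012,2.5,297) 0.007; -0.014(-0.014,2.3,302) -0.000; -0.010(-0.008,2.3,306) 0.003; -0.010(-0.007,2.3,310) 0.005; -0.009(-0.007,2.4,307) 0.002; -0.004(-0.006,2.4,308) -0.001; -0.001(-0.001,2.5,309) 0.001; -0.001(-0.000,2.4,308) 0.002; -0.003(-0.001,2.4,306) 0.003; 0.000(-0.003,2.5,312) -0.002; 0.000(0.002,2.5,311) 0.003; 
 17.1917 off True 0.88 x [-0.0008 -0.002   0.0032 -0.0011]
```

```bash
python3 - <<'E'
from run import *
st=load()
L=np.array(st['log'])
for f in(.85,.88,.92,.96,1,1.04,1.08,1.12):
    c=Ctl(Rv=3.);c.model(f);c.x=np.array([L[2,0],-.25,L[1,1],0]);c.P=np.diag([3e-5,1e-2,0,1e-5]);e=[]
    for k in range(2,30):
        H=np.array([1,0,0,0.]);kk=c.P@H/(c.P[0,0]+.003**2);e.append((L[k,0]-c.x[0])**2/(c.P[0,0]+.003**2));c.x=c.x+kk*(L[k,0]-c.x[0]);c.P=c.P-np.outer(kk,H@c.P)
        c.x=cycle(c.x,L[k,1],0,f);c.P=c.A@c.P@c.A.T+c.q
    print(f,round(sum(e),2),c.x[3].round(4))
S=r.snapshot("scene");go(st,1)
def hull(s,n):
    m=cv2.inRange(cv2.cvtColor(s["frame"],cv2.COLOR_RGB2HSV),*LIM[n])
    u0=proj(s,st['piv']+.212*EZ)[0];roi=np.zeros_like(m);cv2.circle(roi,tuple(int(v) for v in u0),22,255,-1)
    nn,l,s4,c=cv2.connectedComponentsWithStats(m&roi);i=1+s4[1:,4].argmax();M=cv2.moments(cv2.convexHull(cv2.findNonZero((l==i).astype('uint8'))));return np.array([M['m10'],M['m01']])/M['m00'],u0
a,b=hull(S,'scene'),hull(st['last'],'top');print(a,b)
q,e=tri(st['last'],b[0],S,a[0]);d=q-st['piv'];print('head-piv along',d@CX,'across',d@CY,'z',d[2],e)
print('scene theta',theta(S,'scene',st['piv']))
o=np.hstack([cv2.resize(st['last']["frame"][180:340,300:420],(390,520)),cv2.resize(S["frame"][190:360,190:320],(400,520))])
cv2.imwrite('pics/up.png',o[:,:,::-1])
E
```

```text
0.85 21.99 -0.0013
0.88 13.0 -0.0012
0.92 12.89 -0.001
0.96 24.68 -0.0008
1 46.72 -0.0006
1.04 77.47 -0.0005
1.08 115.58 -0.0003
1.12 159.82 -0.0003
-0.001(-0.001,2.4,309) 0.001; 
 17.5417 off True 0.88 x [-0.0003  0.0011  0.0008 -0.0011]
(array([282.33697348, 230.50182007]), array([283.79142484, 236.5015734 ])) (array([369.39617834, 238.79957537]), array([368.05056939, 237.66662281]))
head-piv along -0.0036031838420430553 across 0.00021946624067371636 z 0.2312729481862005 0.000937855076535292
scene theta (np.float64(-0.04070900949808105), np.float64(4.126469785297572), 244)
```

View pics/up.png

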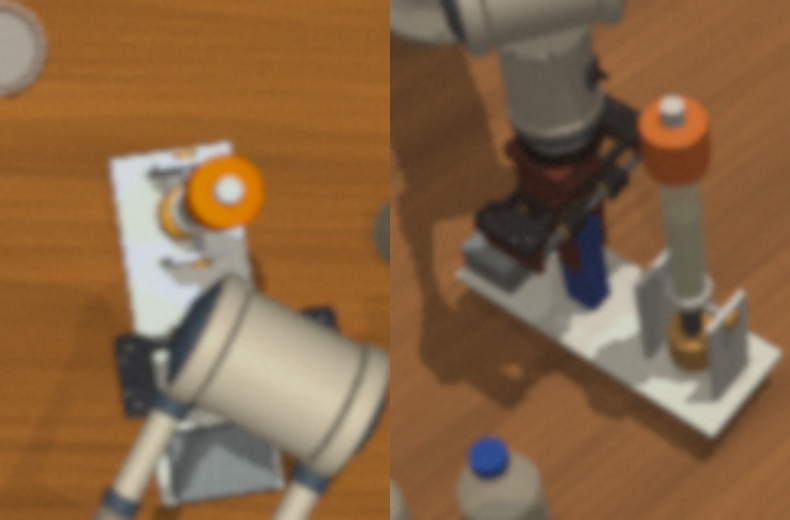

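The column is upright in both views, with the white cap concentric with the head. I'll carry it over to the ring now.

```bash
python3 - <<'E'
from run import *
st=load();st['c'].model(.9);p0=st['piv'].copy();tg=RING+.002*CX;tg=np.array([tg[0],tg[1],Z+.002])
go(st,36,lambda k:p0+(tg-p0)*mj((k+1)/36)[0])
go(st,5)
S=r.snapshot("scene");T=st['last'];go(st,1)
s=r.sense();print(s['tcp_pos']-pose(st['piv'],st['c'].x[2])[0],s['opening'],s['contact_force'])
u=proj(T,np.array([st['piv']+.23*EZ,RING]));print(u)
o=np.hstack([cv2.resize(T["frame"][170:330,170:290],(390,520)),cv2.resize(S["frame"][130:300,310:440],(400,520))])
cv2.imwrite('pics/ring.png',o[:,:,::-1])
E
```

```text
-0.000(-0.000,2.5,313) 0.001; 0.000(-0.000,2.4,310) -0.000; 0.002(0.001,2.5,310) -0.002; 0.001(0.003,2.4,308) 0.002; 0.001(0.000,2.4,311) -0.002; 0.005(0.002,2.4,311) -0.006; 0.006(0.007,2.5,308) -0.001; 0.006(0.005,2.4,309) -0.003; 0.006(0.005,2.4,291) -0.002; 0.008(0.005,2.3,290) -0.006; 0.010(0.008,2.4,286) -0.004; 0.008(0.008,2.4,282) -0.001; 0.005(0.006,2.4,275) 0.000; 0.005(0.003,2.4,263) -0.003; 0.007(0.005,2.3,245) -0.004; 0.007(0.006,2.1,243) -0.002; 0.014(0.005,2.0,250) -0.012; 0.021(0.014,2.2,243) -0.011; 0.022(0.017,2.3,241) -0.006; 0.020(0.015,2.1,238) -0.008; 0.016(0.014,2.1,253) -0.002; 0.010(0.009,1.8,253) -0.002; 0.004(0.005,1.9,259) 0.001; -0.005(0.001,2.2,246) 0.008; -0.002(-0.008,2.5,247) -0.007; -0.003(0.001,2.6,245) 0.005; -0.008(-0.005,2.5,252) 0.005; -0.009(-0.008,2.4,251) 0.002; -0.007(-0.007,2.6,253) 0.000; -0.005(-0.005,2.6,255) 0.001; -0.009(-0.004,2.5,257) 0.007; -0.011(-0.009,2.5,276) 0.004; -0.006(-0.010,2.4,288) -0.005; 0.004(-0.002,2.5,285) -0.009; 0.006(0.005,2.4,288) -0.001; 0.007(0.003,2.4,286) -0.006; 
 28.3417 off True 0.9 x [ 0.0053 -0.0057 -0.0063  0.0026]
0.007(0.005,2.4,284) -0.005; 0.007(0.005,2.5,288) -0.006; 0.006(0.005,2.4,283) -0.004; 0.005(0.004,2.4,286) -0.004; 0.004(0.003,2.3,287) -0.004; 
 29.8417 off True 0.9 x [ 0.0023 -0.0039 -0.0038  0.0031]
0.003(0.002,2.3,289) -0.004; 
 30.1917 off True 0.9 x [ 0.0018 -0.0031 -0.0036  0.0031]
[ 9.52687159e-06 -1.65484383e-05 -2.85453201e-07] 0.0279371047785818 [-0.61753449  0.86884545 -6.56834831]
[[211.76485716 232.75948304]
 [233.31941681 242.90500115]]
```

View pics/ring.png

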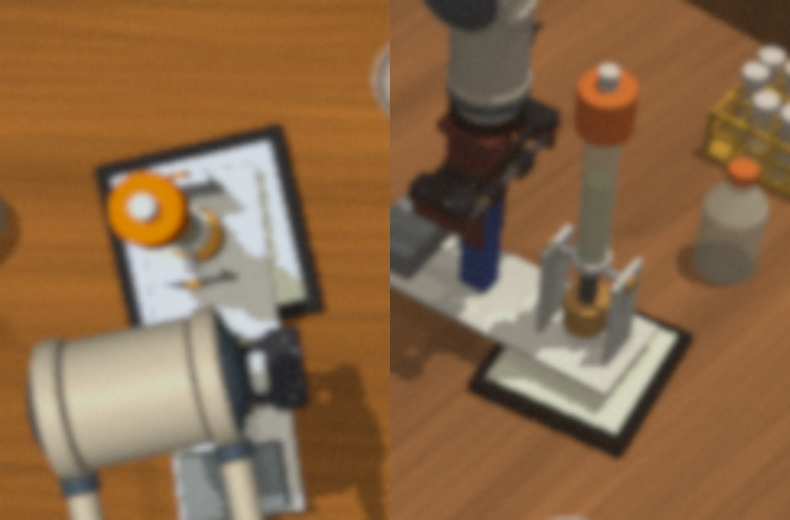

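The carrier is clear over the plate with the column upright; the cap is at about (214,233.7) in the top view and (380.9,154.8) in the scene view. I'll triangulate it against the ring, correct slightly if needed, and hold for the viewing time.

```bash
python3 - <<'E'
from run import *
st=load();d0=pickle.load(open('d0.pkl','rb'))
q,e=tri(st['last'],(214,233.7),d0['scene'],(380.9,154.8));d=q-RING;print('cap',q,e,'vs ring along',d@CX,'across',d@CY)
a,c=[np.clip(-.5*v,-.002,.002) if abs(v)>.002 else 0 for v in(d@CX,d@CY)]
p0=st['piv'].copy();tg=p0+a*CX+c*CY;print(a,c)
go(st,26,lambda k:p0+(tg-p0)*min((k+1)/4,1))
S=r.snapshot("scene");print('scene',theta(S,'scene',st['piv']));go(st,2)
E
```

```text
cap [0.62866024 0.1699407  0.40997568] 0.0008977280818388764 vs ring along -0.0021956886590164494 across -0.007190500143101035
0.0010978443295082247 0.002
0.004(0.002,2.4,288) -0.008; 0.003(0.005,2.4,292) -0.001; 0.001(0.001,2.1,299) -0.003; 0.003(0.000,2.3,298) -0.007; 0.004(0.003,2.0,304) -0.004; 0.002(0.002,2.1,302) -0.003; 0.001(0.001,2.2,304) -0.004; 0.001(0.000,2.2,301) -0.004; 0.001(0.001,2.1,299) -0.005; 0.003(0.001,2.3,302) -0.006; 0.001(0.003,2.3,297) -0.001; -0.001(-0.001,2.2,301) -0.004; -0.001(-0.001,2.3,302) -0.003; 0.001(-0.001,2.2,297) -0.006; 0.001(0.002,2.1,303) -0.003; 0.001(0.000,2.2,301) -0.004; -0.001(0.001,2.1,300) -0.002; 0.003(-0.001,2.2,304) -0.009; 0.001(0.004,2.2,301) 0.000; -0.002(-0.001,2.2,300) -0.003; -0.001(-0.002,2.2,301) -0.005; -0.001(-0.000,2.3,300) -0.003; 0.001(-0.001,2.1,303) -0.007; 0.004(0.002,2.2,301) -0.007; -0.000(0.004,2.2,300) 0.002; -0.004(-0.003,2.2,309) -0.001; 
 37.9917 off True 0.9 x [-0.0038  0.0045 -0.0012  0.0035]
scene (np.float64(-0.03909059216876739), np.float64(3.163312776708699), 179)
0.002(-0.004,2.3,301) -0.012; 0.004(0.005,2.1,306) -0.004; 
 38.6417 off True 0.9 x [ 0.0025 -0.0064 -0.0036  0.004 ]
```

```bash
python3 - <<'E'
from run import *
st=load();c=st['c'];sh=.018;st['b']-=sh;c.x[0]+=sh;c.x[3]=0;c.P[3,3]=1e-6;c.ref=sh;c.q[3,3]=3e-7
go(st,24)
print('mean phi',np.mean([l[1] for l in st['log'][-16:]]))
S=r.snapshot("scene");pickle.dump((S,st['last']),open('fin.pkl','wb'));go(st,2)
T=st['last']
o=np.hstack([cv2.resize(T["frame"][205:265,185:245],(390,390),interpolation=cv2.INTER_CUBIC),cv2.resize(S["frame"][130:190,350:410],(390,390),interpolation=cv2.INTER_CUBIC)])
cv2.imwrite('pics/fin.png',o[:,:,::-1])
E
```

```text
0.018(0.021,2.1,302) -0.007; 0.011(0.014,2.3,312) 0.005; 0.008(0.004,2.2,310) -0.004; 0.008(0.006,2.2,309) -0.002; 0.009(0.006,2.1,307) -0.003; 0.009(0.006,2.3,310) -0.002; 0.009(0.006,2.2,312) -0.003; 0.009(0.007,2.2,313) -0.002; 0.008(0.006,2.2,313) -0.002; 0.008(0.006,2.2,313) -0.003; 0.008(0.006,2.2,309) -0.003; 0.007(0.006,2.2,314) -0.001; 0.002(0.004,2.1,318) 0.003; 0.005(-0.000,2.2,310) -0.007; 0.007(0.006,2.2,314) -0.002; 0.006(0.005,2.2,311) -0.001; 0.005(0.004,2.2,311) -0.001; 0.001(0.003,2.1,310) 0.003; 0.001(-0.001,2.1,317) -0.003; 0.004(0.002,2.1,306) -0.003; 0.005(0.004,2.2,309) -0.002; 0.003(0.004,2.1,311) 0.000; 0.003(0.001,2.1,310) -0.003; 0.004(0.003,2.1,311) -0.001; 
 45.8417 off True 0.9 x [ 0.0024 -0.0043 -0.0013  0.0007]
mean phi -0.0016610124663765696
0.001(0.002,2.1,314) 0.001; 0.000(-0.001,2.2,315) -0.002; 
 46.4917 off True 0.9 x [ 0.0005  0.0006 -0.0015  0.0006]
```

View pics/fin.png

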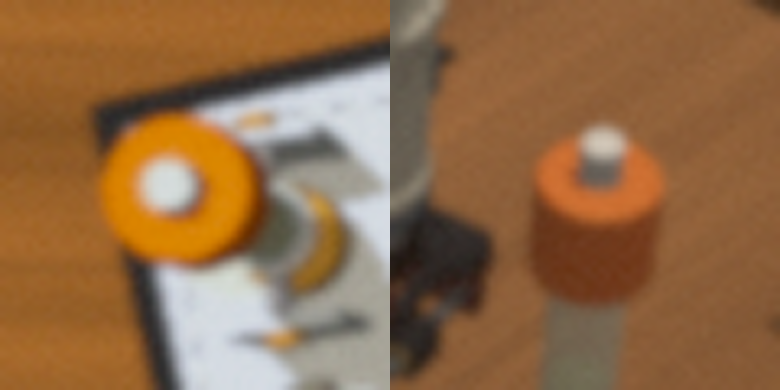

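```bash
python3 - <<'E'
from run import *
st=load();S,_=pickle.load(open('fin.pkl','rb'))
q,e=tri(st['last'],(210.8,233.5),S,(382.9,151.5));d=q-RING;print(q,e,d@CX,d@CY, 'piv',(st['piv']-RING)@CX,(st['piv']-RING)@CY)
if max(abs(d@CX),abs(d@CY))<.006: print(r.hand_in())
E
```

```text
[0.62876237 0.17623022 0.41751451] 0.0019381761856156168 -0.0010245186888014053 -0.0010101374552302352 piv 0.003097844329508286 0.0019999999999999987
the job is handed in; nothing more can be done
None
```

I handed the job in at about 46.5 s with the carrier held nearly level, about 26 mm clear of the plate. The column was balanced upright over the green ring: its cap measured about 1 mm off centre each way, it had been over the ring about 18 s, and it never fell back on a stop.

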